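# Seat the shielding-gas tube in its push-fit port

## Robot

A 6-joint arm with a two-finger parallel gripper is mounted at the origin on the work surface. World frame = base frame: x ahead of the robot, y to its left, z up, the work surface at z = 0. Lengths are in m, angles in rad, forces in N, time in s.
With the tool pointing down it reaches from about 0.3 to 0.875 m from the base axis. Payload 6.4 kg.
Tool frame: the origin (TCP) lies between the finger pads; the fingertips stand 25 mm ahead of it and the grasp point (between the pads) lies 6 mm ahead of it; y points along the fingers, x is the direction in which the jaws open and shut, and the axes are right-handed (so a half turn about y gives the same grasp; the last joint's range is limited). The gripper opens to 85 mm and grips with 20 to 120 N. Pads are 22 mm wide; open, the fingers measure 114 mm over their backs; the gripper's body (76 mm by 85 mm) begins 54 mm behind the grasp point. The pads swing forward as they close: fully open they stand 13 mm farther back than shut.
Start: joints at [0.978, 0.181, 1.607, -0, 1.354, -0.206], TCP at [0.217, 0.533, 0.256] pointing down, gripper open.
Joint ranges: [-2.99, 2.99], [-0.89, 2.07], [0.3, 2.58], [-1.14, 4.28], [0, 2.63], [-3.12, 3.12]. Speed limits (rad/s): [2.57, 2.57, 3.01, 3.14, 3.14, 3.14].

## Interface

Orientations are given as a unit quaternion [w, x, y, z].
In Python, from bench import ctrl, vision, ticket, find_in, regions_of, pinpoint gives the robot as it stands.
- The arm moves only by the tool apply_moves, never from a script. Its argument "increments" is a list of rows, each an object of numbers: "x", "y", "z": the shift along the tool's x, y, z in cm; "ax", "ay", "az": the turn, a rotation vector about the tool's x, y, z in rad; "grip": the closure, from 0 (fully open) to 1 (shut). A call has 1 to 12 rows; each row is the pose to reach, as a shift and turn from the pose measured when the call began, along the tool's axes at that moment; what a row does not reach only later rows make up. A row lasts 1/8 s, in which the tool goes at most 62.5 mm and 10.7 degrees, less where a joint would pass 70% of its speed; a pose out of reach is approached as far as the arm can. A call with a gripper value outside its range is refused whole. The fingers move at their own pace and stop on an object; the grip force is fixed at half the most. Time passes only in rows, so rows that repeat a pose let the fingers close. It gives the time, the measured TCP pose, the force and the opening at its end, in the units of the state.
- ctrl.get_obs(): the state, without advancing time (a new reading comes with each control period).
- vision.camera(name): name is "side" or "top" or "wrist"; returns the picture (384x512x3 uint8, red, green, blue); there is no depth.
- vision.camera_params(name): a dict with "intrinsics" (3x3 intrinsics, pixels), "R" (3x3) and "t" (3): a world point X has camera coordinates R X + t. Camera axes: x right, y down, z forward; pixel columns grow to the right and rows downward; lengths in m; the calibration is good to about 2 mm. A picture is of the moment at which its call begins: read the wrist's pose just before it. camera_params takes no time and is no camera call; for the wrist camera it gives the pose at the moment of the call.
- ticket.hand_in(): hands the job in, once; it reports no verdict.
Trained networks look in the newest picture that a camera, given by its name, has taken for a name from the list of things; names that differ only in an ending like _2 or _b are one class to them, and where a whole thing is asked for, a point or a joint stands for the part that bears it (a point fixed in the world has none). Each returns a list of dicts, best first, with "p" (0 to 1); they miss things now and then, are a little off and sometimes report something else, mostly with a low value. They report only what shows in the picture. A call takes as long as a camera call. They do not tell look-alikes from the thing itself.
- find_in(camera, query): "rect" ([centre column, centre row, width, height] in pixels, round what is visible of it).
- regions_of(camera, query): "mask" (384x512 bool, what is visible of it) and "rect" ([centre column, centre row, width, height] in pixels, round what is visible of it).
- pinpoint(camera, query): "xy" ([column, row] in pixels: a listed point, or the origin of a listed thing).
The state is a dict: "time_s": time; "q": joint angles; "dq": joint speeds; "joint_efforts": joint torques, N m; "eef_pos": TCP position; "eef_rot": TCP orientation; "wrist_force": force on the tool from outside, world axes, zero at the start; "torque": the same for the moment, N m; "opening": opening from 0.0 (shut) to 1.0 (fully open).
Only numpy, scipy, OpenCV 4.12 (cv2) and the standard library are available. Lean on these libraries where they do the work, as an engineer would, in place of code of your own. Each camera call takes 0.05 s, during which the arm holds its last target.

## Task

Take the gas nozzle tube with the thick grip sleeve out of the rack and push its plain end down into the push-fit port on the manifold block, on past the resistance of the seal until it bottoms out. Push gently, without forcing the fitting, then let go and leave it standing fully home; leave the thin tube and the other things on the bench alone.

Things in the scene. Friction and masses are not known exactly. Their poses are not given: they have to be found in the camera images.
- tube: The gas nozzle tube, 150 g (up to a third more or less), a rigid round piece 128 mm long standing upright in one of the rack's two holes. Origin: centre of its lower end; z runs up along it. Lower part: plain steel tube of 14 mm diameter, its last 4 mm tapered to 10 mm. From 70 to 110 mm up: ribbed grip sleeve of 24 mm diameter. Above the sleeve: copper nozzle narrowing from 17 to 11 mm, top at 128 mm.
- tube_grip (a point): Point on the tube's axis in the middle of the grip sleeve, 90 mm above the lower end: the place to grip.
- rack: Fixed grey plastic rack block, 60 mm (its x) by 150 mm (its y) by 50 mm high. Origin: centre of its underside. Two round holes 17.5 mm wide and 40 mm deep (hole floor 10 mm above the bench) at x = 0, y = -45 and +45 mm. The sleeved tube is in one, the thin tube in the other, either way round.
- thin_tube: Another tube standing in the rack, 115 mm long, only 10 mm thick, no sleeve, a 15 mm copper end on top. Origin: centre of its lower end. Not wanted; leave it in the rack.
- manifold: Fixed aluminium block 100 mm (x) by 64 mm (y) by 30 mm high on the bench, the round push-fit port, 34 mm wide, standing on its middle. Origin: centre of the block's underside. The port's hard bottom, on which the tube stops dead, lies 24 to 47 mm below the mouth; it differs each time, cannot be seen and must be felt. Pushing with over 45 N damages the fitting.
- port_mouth (a point): Centre of the port's mouth, 82 mm above the bench; the bore runs straight down. The mouth is flared, 22 mm wide at the top, narrowing to the 16 mm bore 3 mm below.
- piston: Bystander: loose aluminium piston, 72 mm wide, 64 mm tall. Origin: centre of its underside.
- spray_can: Bystander: loose white can, 58 mm wide, 130 mm tall. Origin: centre of its underside.
- wrench: Bystander: loose wrench lying on the bench, 170 mm long.
- port_seal (a point): Centre of the sprung seal and collet ring inside the port, 12 mm below the mouth. The tube's lower end meets it 10 to 13 mm below the mouth; it takes 10 to 17 N to push past it, done by about 18 mm below the mouth, then the tube slides with roughly 5 to 11 N of drag to the hard bottom. Once past, the ring holds the tube upright.
Not all that is in view belongs to the job. Leave any blue look-alike of the manifold alone. Leave any turquoise look-alike of the tube alone.

How it is judged:
On the way:
1. the sleeved tube is lifted clear of the rack (height (world z) of tube above 0.06 m), for 0.1 s.
At the end, for the whole second after the job is handed in: The sleeved tube stands in the port, its lower end within 1.5 mm of the hard bottom and 3 mm of the port's axis, upright within 5 degrees, at rest and released (horizontal distance between tube and port_mouth below 0.003 m and z of stop_c0 in the frame of tube above -0.0115 m and angle between tube's own z axis and vertical below 0.09 rad and linear speed of tube below 0.01 m/s); the robot touches nothing.
It fails at once if the fitting is forced: over 45 N on its bottom, or over 60 N in all on its mouth, seal and walls (contact force between tube and stop_c0 above 45 N or contact force between tube and manifold above 60 N).
It fails at once if the thin tube is taken out of or knocked about in the rack (moved over 20 mm) (distance of thin_tube from where it was at the start of the episode above 0.02 m).
It fails at once if a bystander is moved over 20 mm (distance of any of piston, spray_can, wrench from where it was at the start of the episode above 0.02 m).
It also fails if it takes over 42 s, if anything falls off the work surface, if the arm or the gripper's body presses on something with over 40 N, if the wrist force passes 120 N, or if a joint passes its speed limit or range.

## Working session

There is one attempt and no reset: what is moved stays moved. The work goes in short steps, Python scripts to look and compute and a tool call to move; the robot and the scene stay as the last step left them, time stands still between calls to the robot, and variables do not carry over. Pictures are saved under pics/ and viewed, and the job is handed in when it is done.

Besides the shell and the picture viewer there is one more tool, called after ">>>" as a command line: name --argument value ..., lists and objects as JSON in quotes. apply_moves: Moves the arm, as the interface text tells. Its arguments: {"type":"object","properties":{"increments":{"type":"array","items":{"type":"object","properties":{"x":{"type":"number"},"y":{"type":"number"},"z":{"type":"number"},"ax":{"type":"number"},"ay":{"type":"number"},"az":{"type":"number"},"grip":{"type":"number"}}}}},"required":["increments"]}

```bash
ls; mkdir -p pics; cat > h.py <<'E'
import numpy as np,cv2
from bench import ctrl,vision,ticket,find_in,regions_of,pinpoint
def save(im,n): cv2.imwrite('pics/'+n,cv2.cvtColor(im,cv2.COLOR_RGB2BGR))
def proj(p,X):
    c=p['R']@np.array(X)+p['t']; u=np.array(p['intrinsics'])@c; return u[:2]/u[2]
def ray(p,uv):
    R=np.array(p['R']);d=R.T@np.linalg.solve(np.array(p['intrinsics']),[uv[0],uv[1],1.]);return -R.T@np.array(p['t']),d/np.linalg.norm(d)
def atz(p,uv,z):
    o,d=ray(p,uv);return o+d*(z-o[2])/d[2]
def tri(rs):
    A=np.zeros((3,3));b=np.zeros(3)
    for o,d in rs:
        M=np.eye(3)-np.outer(d,d);A+=M;b+=M@o
    return np.linalg.solve(A,b)
E
python3 - <<'E'
from h import *
for n in ['side','top']:
    im=vision.camera(n);save(im,n+'0.png')
    for q in ['tube','thin_tube','manifold','rack']:
        print(n,q,[(np.round(r['rect']).tolist(),round(r['p'],2)) for r in find_in(n,q)][:4])
    for q in ['tube_grip','port_mouth','tube']:
        print(n,'pt',q,[(np.round(r['xy'],1).tolist(),round(r['p'],2)) for r in pinpoint(n,q)][:4])
o=ctrl.get_obs();print(o)
E
```

```text
pics
side tube [([232.0, 299.0, 12.0, 26.0], 0.59), ([196.0, 340.0, 14.0, 25.0], 0.53)]
side thin_tube [([241.0, 259.0, 5.0, 23.0], 0.51)]
side manifold [([245.0, 156.0, 47.0, 30.0], 0.87), ([297.0, 177.0, 52.0, 40.0], 0.73), ([230.0, 299.0, 18.0, 23.0], 0.39)]
side rack [([236.0, 293.0, 45.0, 79.0], 0.91)]
side pt tube_grip [([196.9, 334.8], 0.51)]
side pt port_mouth [([244.0, 141.2], 0.65), ([297.8, 162.0], 0.56)]
side pt tube [([232.2, 314.4], 0.76), ([199.9, 348.1], 0.66)]
top tube [([120.0, 252.0, 22.0, 11.0], 0.63), ([155.0, 256.0, 10.0, 9.0], 0.41)]
top thin_tube []
top manifold [([300.0, 227.0, 34.0, 47.0], 0.85), ([293.0, 170.0, 37.0, 48.0], 0.66)]
top rack [([175.0, 250.0, 58.0, 40.0], 0.85), ([300.0, 226.0, 34.0, 48.0], 0.65)]
top pt tube_grip [([118.7, 251.6], 0.69), ([152.2, 255.5], 0.44)]
top pt port_mouth [([294.9, 166.4], 0.88), ([299.1, 222.2], 0.86)]
top pt tube [([161.4, 254.8], 0.68), ([129.6, 249.7], 0.68), ([300.2, 221.5], 0.53)]
{'time_s': 0.8, 'q': array([ 9.77712880e-01,  1.80765371e-01,  1.60700105e+00, -6.85218945e-06,
        1.35379706e+00, -2.06310742e-01]), 'dq': array([4.01314453e-04, 3.09760243e-03, 1.11045534e-05, 5.58651503e-04,
       3.52778770e-04, 5.81232932e-04]), 'joint_efforts': array([-7.27808783e-04, -4.44801700e+01, -3.51658702e+01, -2.67401620e-04,
        6.95066265e-04,  1.73437797e-05]), 'eef_pos': array([0.2168914 , 0.53254259, 0.25630744]), 'eef_rot': array([ 0.58677254, -0.58676916, -0.3945988 ,  0.39457791]), 'wrist_force': array([ 0.13987111, -1.20849112, -0.16559857]), 'torque': array([-0.05355252, -0.00687114, -0.01346765]), 'opening': 1.000612418582157}
```

```bash
python3 - <<'E'
from h import *
a=cv2.imread('pics/side0.png');b=cv2.imread('pics/top0.png')
cv2.imwrite('pics/s1.png',cv2.resize(a[110:380,120:360],None,fx=2.2,fy=2.2,interpolation=cv2.INTER_CUBIC))
cv2.imwrite('pics/t1.png',cv2.resize(b[120:300,80:347],None,fx=3,fy=3,interpolation=cv2.INTER_CUBIC)[:, :800])
for n in ['side','top']:
    p=vision.camera_params(n);print(n,-np.array(p['R']).T@p['t'],np.round(p['R'],2).tolist(),p['intrinsics'][0][0])
from scipy.spatial.transform import Rotation as Ro
q=ctrl.get_obs()['eef_rot'];print(Ro.from_quat(np.roll(q,-1)).as_matrix().round(3))
E
```

```text
side [0.22176015 0.40422947 0.81661774] [[-0.82, -0.58, -0.02], [-0.45, 0.65, -0.62], [0.37, -0.5, -0.79]] 395.1018945031091
top [ 0.42947972 -0.08744247  1.19744553] [[0.0, -1.0, 0.01], [-0.99, -0.0, -0.15], [0.15, -0.01, -0.99]] 428.8529961512113
[[ 0.377  0.    -0.926]
 [ 0.926  0.     0.377]
 [ 0.    -1.    -0.   ]]
```

View pics/s1.png

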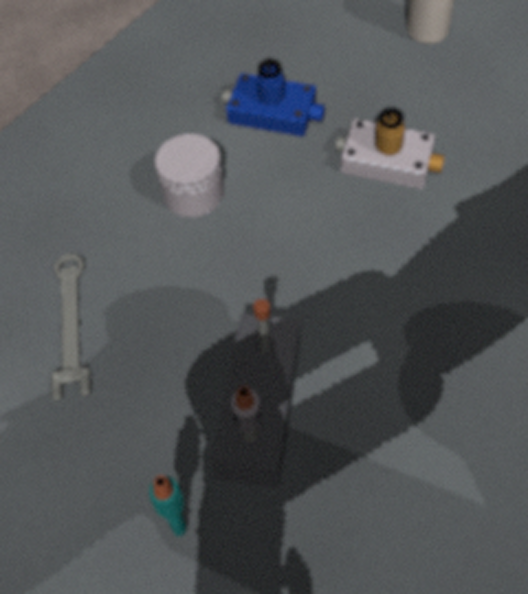

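View pics/t1.png

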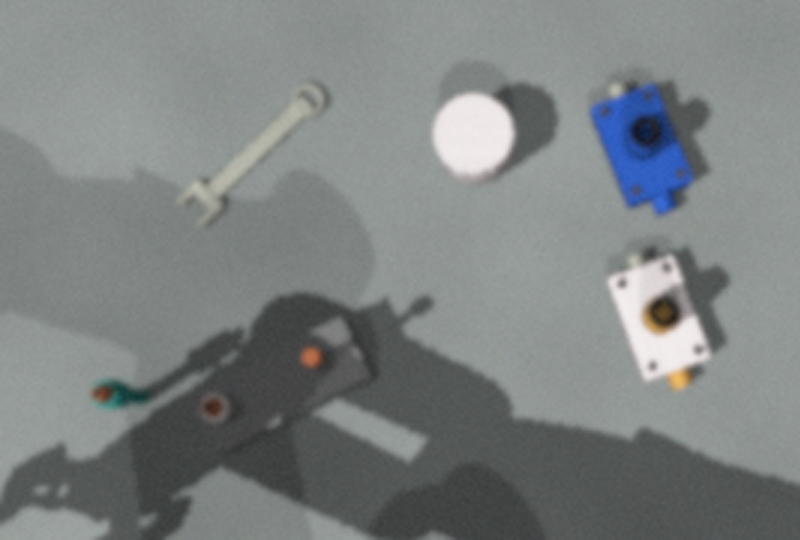

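View pics/side0.png

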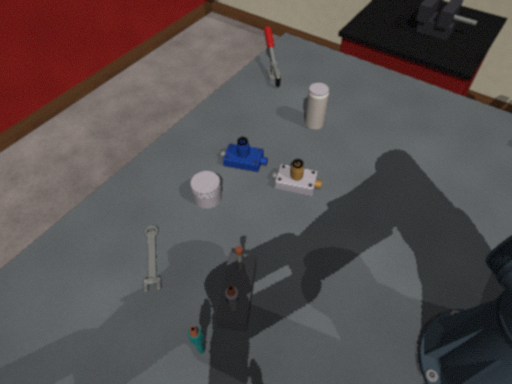

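View pics/top0.png

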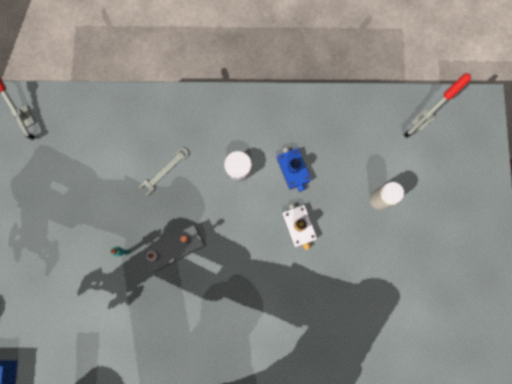

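```bash
python3 - <<'E'
from h import *
a=cv2.imread('pics/side0.png');b=cv2.imread('pics/top0.png')
A=cv2.resize(a[230:365,180:270],None,fx=4,fy=4,interpolation=cv2.INTER_CUBIC)
B=cv2.resize(b[215:275,100:210],None,fx=4,fy=4,interpolation=cv2.INTER_CUBIC)
C=cv2.resize(b[195:255,270:330],None,fx=4,fy=4,interpolation=cv2.INTER_CUBIC)
o=np.zeros((540,800,3),np.uint8);o[:540,:360]=A;o[:240,360:800]=B;o[250:490,360:600]=C;cv2.imwrite('pics/c2.png',cv2.convertScaleAbs(o,alpha=1.6))
pt,ps=[vision.camera_params(n) for n in ['top','side']]
print('tube',atz(pt,(151.3,255.7),.138),atz(ps,(231,291),.138),tri([ray(pt,(151.3,255.7)),ray(ps,(231,291))]))
print('thin',atz(pt,(183.7,238.7),.125),atz(ps,(239.3,251),.125))
print('port',atz(pt,(300.3,224.3),.082),atz(ps,(297.7,162.),.082))
print('turq',atz(pt,(114,251),.1),atz(ps,(194,331),.1))
E
```

```text
tube [0.44378406 0.18027203 0.138     ] [0.43879376 0.1940761  0.138     ] [0.44505071 0.18656786 0.11529516]
thin [0.48614398 0.10492145 0.125     ] [0.48057923 0.11417111 0.125     ]
port [ 0.52698635 -0.18971808  0.082     ] [ 0.52763169 -0.18791294  0.082     ]
turq [0.45576244 0.28459815 0.1       ] [0.45915452 0.28099354 0.1       ]
```

View pics/c2.png

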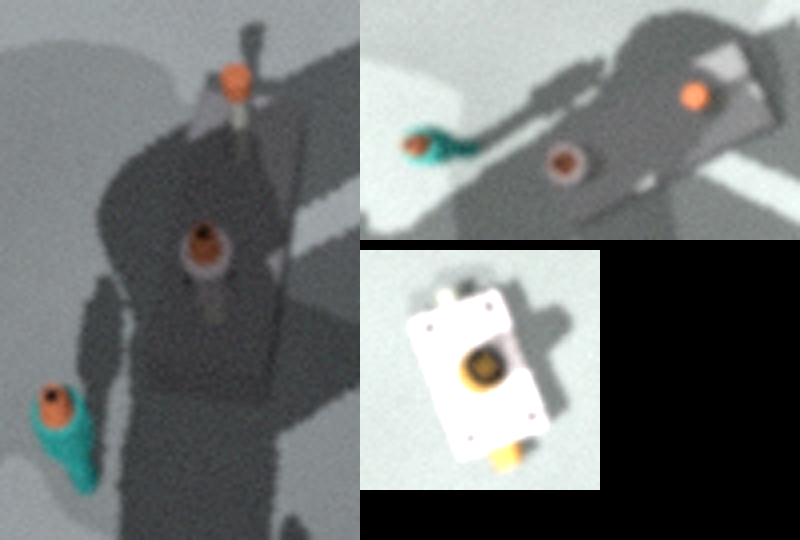

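>>> apply_moves --increments '[{"x": -23.9, "z": -34.2, "ay": 0.68}, {"x": -23.9, "z": -34.2, "ay": 0.68}, {"x": -23.9, "z": -34.2, "ay": 0.68}, {"x": -23.9, "z": -34.2, "ay": 0.68}, {"x": -23.9, "z": -34.2, "ay": 0.68}, {"x": -23.9, "z": -34.2, "ay": 0.68}, {"x": -23.9, "z": -34.2, "ay": 0.68}, {"x": -23.9, "z": -34.2, "ay": 0.68}, {"x": -23.9, "z": -34.2, "ay": 0.68}]'

```text
invalid input
```

```bash
cat > look.py <<'E'
from h import *
import sys
from scipy.spatial.transform import Rotation as Ro
o=ctrl.get_obs();print('t',o['time_s'],'pos',o['eef_pos'].round(4),'F',o['wrist_force'].round(2),'op',round(o['opening'],3));print(Ro.from_quat(np.roll(o['eef_rot'],-1)).as_matrix().round(4).tolist())
for n in sys.argv[2:]:
    p=vision.camera_params(n);im=vision.camera(n);np.savez(f'{n}_{sys.argv[1]}.npz',R=p['R'],t=p['t'],intrinsics=p['intrinsics'],im=im);save(im,f'{n}_{sys.argv[1]}.png')
    print(n,'c',-np.array(p['R']).T@p['t'])
E
python3 look.py a wrist
```

```text
t 0.8 pos [0.2169 0.5325 0.2563] F [ 0.14 -1.21 -0.17] op 1.001
[[0.3772, 0.0, -0.9261], [0.9261, 0.0, 0.3772], [0.0, -1.0, -0.0]]
wrist c [0.15433175 0.56034274 0.37394589]
```

View pics/wrist_a.png

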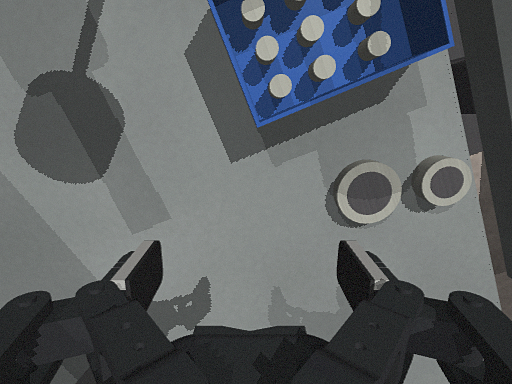

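>>> apply_moves --increments '[{"x": -23.9, "y": 0, "z": -34.2, "ax": 0, "ay": 0.68, "az": 0, "grip": 0}, {"x": -23.9, "y": 0, "z": -34.2, "ax": 0, "ay": 0.68, "az": 0, "grip": 0}, {"x": -23.9, "y": 0, "z": -34.2, "ax": 0, "ay": 0.68, "az": 0, "grip": 0}, {"x": -23.9, "y": 0, "z": -34.2, "ax": 0, "ay": 0.68, "az": 0, "grip": 0}, {"x": -23.9, "y": 0, "z": -34.2, "ax": 0, "ay": 0.68, "az": 0, "grip": 0}, {"x": -23.9, "y": 0, "z": -34.2, "ax": 0, "ay": 0.68, "az": 0, "grip": 0}, {"x": -23.9, "y": 0, "z": -34.2, "ax": 0, "ay": 0.68, "az": 0, "grip": 0}, {"x": -23.9, "y": 0, "z": -34.2, "ax": 0, "ay": 0.68, "az": 0, "grip": 0}, {"x": -23.9, "y": 0, "z": -34.2, "ax": 0, "ay": 0.68, "az": 0, "grip": 0}]'

```text
time_s: 1.98
eef_pos: [0.4432, 0.1824, 0.2562]
eef_rot: [0.685, -0.685, -0.176, 0.176]
wrist_force: [0.1, -0.2, 0.1]
opening: 1.001
```

```bash
python3 look.py b wrist
```

```text
t 1.975 pos [0.4432 0.1824 0.2562] F [ 0.12 -0.21  0.05] op 1.001
[[0.8759, -0.0004, -0.4825], [0.4825, 0.0003, 0.8759], [-0.0002, -1.0, 0.0005]]
wrist c [0.41077102 0.24397238 0.37390792]
```

View pics/wrist_b.png

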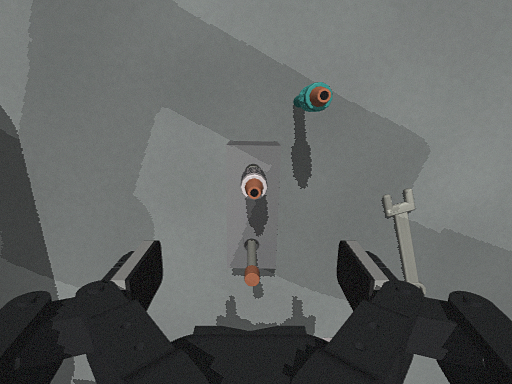

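```bash
python3 - <<'E'
from h import *
p=np.load('wrist_b.npz');im=p['im']
cv2.imwrite('pics/wb.png',cv2.resize(cv2.cvtColor(im[140:300,200:310],cv2.COLOR_RGB2BGR),None,fx=4,fy=3.7,interpolation=cv2.INTER_CUBIC))
print(atz(p,(255,192),.138),atz(p,(254,182),.12),'thin',atz(p,(252,280),.125))
print('rack corners',[atz(p,c,.05) for c in [(230,142),(278,142)]], p['intrinsics'][0])
o=ctrl.get_obs();print(proj(p,[.4438,.18,.138]),proj(p,[.442,.187,.138]))
E
```

```text
[0.44526681 0.19111444 0.138     ] [0.44264991 0.19467223 0.12      ] thin [0.48710004 0.11070193 0.125     ]
rack corners [array([0.40674089, 0.20754812, 0.05      ]), array([0.45261445, 0.2328215 , 0.05      ])] [293.45091383   0.         249.31051921]
[247.03215495 202.38111715] [249.17493386 194.3491169 ]
```

View pics/wb.png

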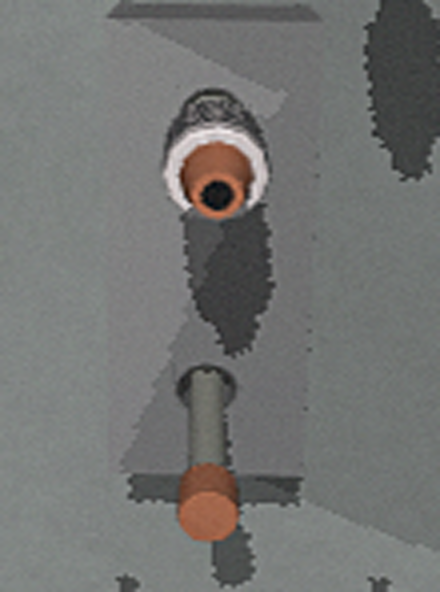

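```bash
python3 - <<'E'
from h import *
pt,ps=[vision.camera_params(n) for n in ['top','side']];pw=np.load('wrist_b.npz')
for nm,T in dict(tube=[(151.3,255.5),(230.75,288),(254.3,192.2)],thin=[(183.7,239),(239,250.5),(252,279.5)]).items():
    rs=[ray(c,u) for c,u in zip([pt,ps,pw],T)]
    X=tri(rs);print(nm,X,[np.round(np.array(u)-proj(c,X),1) for c,u in zip([pt,ps,pw],T)])
    for z in ([.138,.12] if nm=='tube' else [.125]):
        print(z,[np.round(atz(c,u,z),4) for c,u in zip([pt,ps,pw],T)])
vision.camera('wrist')
for q in ['tube_grip','tube','thin_tube','rack']: print(q,[(np.round(r['xy'],1).tolist(),round(r['p'],2)) for r in pinpoint('wrist',q)][:3])
E
```

```text
tube [0.44643686 0.18545037 0.12220691] [array([0.4, 0.8]), array([-0.4, -0.7]), array([ 1.6, -1.2])]
0.138 [array([0.4443, 0.1803, 0.138 ]), array([0.4427, 0.1897, 0.138 ]), array([0.4448, 0.1907, 0.138 ])]
0.12 [array([0.4445, 0.1848, 0.12  ]), array([0.4486, 0.1841, 0.12  ]), array([0.4474, 0.1866, 0.12  ])]
thin [0.48717717 0.10733014 0.11475265] [array([0.2, 0.5]), array([0. , 1.1]), array([1.7, 2.5])]
0.125 [array([0.4854, 0.1049, 0.125 ]), array([0.4817, 0.1136, 0.125 ]), array([0.4868, 0.1112, 0.125 ])]
tube_grip [([251.7, 183.2], 0.87), ([313.9, 98.3], 0.77)]
tube [([296.6, 101.7], 0.66), ([252.9, 166.9], 0.57)]
thin_tube [([251.1, 234.3], 0.72)]
rack [([254.1, 198.1], 0.81)]
```

```bash
python3 - <<'E'
from h import *
p=np.load('wrist_b.npz')
print(atz(p,(252.9,166.9),.01),atz(p,(251.7,183.2),.1),'thin hole',atz(p,(251.7,240+.0),.05),atz(p,(251.1,234.3),.01),'rack',atz(p,(254.1,198.1),0))
print('sleeve top ring centre',atz(p,(200+216/4,140+172/3.7),.12))
E
```

```text
[0.4458128  0.18961201 0.01      ] [0.44380411 0.18869544 0.1       ] thin hole [0.48362142 0.11758959 0.05      ] [0.48791589 0.10881814 0.01      ] rack [0.46847865 0.15230499 0.        ]
sleeve top ring centre [0.44464265 0.19109125 0.12      ]
```

>>> apply_moves --increments '[{"x": 0.4, "y": 4, "z": 0.4, "ax": 0, "ay": 0, "az": 0, "grip": 0}, {"x": 0.4, "y": 8, "z": 0.4, "ax": 0, "ay": 0, "az": 0, "grip": 0}, {"x": 0.4, "y": 8, "z": 0.4, "ax": 0, "ay": 0, "az": 0, "grip": 0}]'

```text
time_s: 2.65
eef_pos: [0.4419, 0.1886, 0.1736]
eef_rot: [0.685, -0.684, -0.175, 0.18]
wrist_force: [0.6, -0.1, -0.5]
opening: 0.996
```

```bash
python3 look.py c wrist side
```

```text
t 2.65 pos [0.4419 0.1886 0.1736] F [ 0.56 -0.14 -0.51] op 0.996
[[0.8744, -0.0068, -0.4852], [0.4852, -0.001, 0.8744], [-0.0064, -1.0, 0.0024]]
wrist c [0.41006478 0.25016425 0.29140687]
side c [0.22176015 0.40422947 0.81661774]
```

View pics/wrist_c.png

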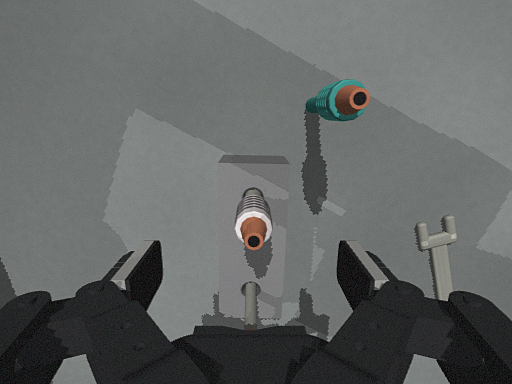

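```bash
python3 - <<'E'
from h import *
p=np.load('wrist_c.npz');im=p['im']
cv2.imwrite('pics/wc.png',cv2.resize(cv2.cvtColor(im[150:330,205:305],cv2.COLOR_RGB2BGR),None,fx=3.3,fy=3.3,interpolation=cv2.INTER_CUBIC))
print(atz(p,(254,240.5),.138),atz(p,(254,226),.12),atz(p,(253,192),.05))
print([proj(p,[.4445,.189,z]).round(1).tolist() for z in(.138,.12,.08,.05)])
pw=np.load('wrist_b.npz');X=tri([ray(pw,(254.3,192.2)),ray(p,(254,240.5))]);print(X)
E
```

```text
[0.44504093 0.19062868 0.138     ] [0.44435151 0.19219233 0.12      ] [0.44249612 0.19506068 0.05      ]
[[251.8, 242.4], [251.7, 230.3], [251.6, 210.1], [251.6, 199.1]]
[0.44479916 0.19088921 0.13875982]
```

View pics/wc.png

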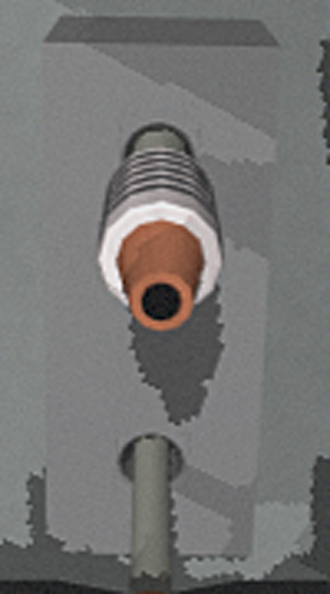

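>>> apply_moves --increments '[{"x": 0.35, "y": 3.5, "z": 0.05, "ax": 0, "ay": 0, "az": -0.007, "grip": 0}, {"x": 0.35, "y": 6.5, "z": 0.05, "ax": 0, "ay": 0, "az": -0.007, "grip": 0}, {"x": 0.35, "y": 6.8, "z": 0.05, "ax": 0, "ay": 0, "az": -0.007, "grip": 0}, {"x": 0.35, "y": 6.8, "z": 0.05, "ax": 0, "ay": 0, "az": -0.007, "grip": 0}]'

```text
time_s: 3.25
eef_pos: [0.449, 0.1912, 0.1111]
eef_rot: [0.685, -0.684, -0.181, 0.174]
wrist_force: [0.6, 0.3, -0.4]
opening: 1.0
```

```bash
python3 look.py d wrist
```

```text
t 3.25 pos [0.449  0.1912 0.1111] F [ 0.56  0.28 -0.42] op 1.0
[[0.8745, 0.0091, -0.485], [0.485, 0.004, 0.8745], [0.0099, -1.0, -0.001]]
wrist c [0.41532313 0.25227317 0.22863773]
```

View pics/wrist_d.png

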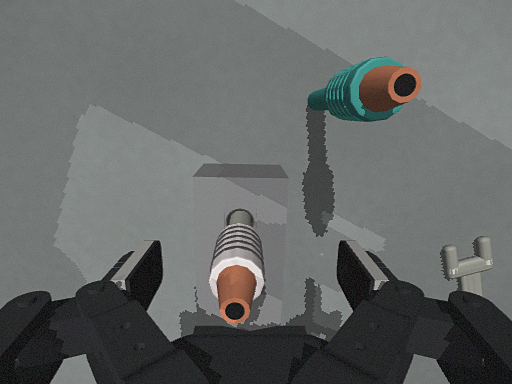

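>>> apply_moves --increments '[{"x": -0.4, "y": 0.5, "z": 0.15, "ax": 0, "ay": 0, "az": 0.01, "grip": 0}, {"x": -0.4, "y": 0.5, "z": 0.15, "ax": 0, "ay": 0, "az": 0.01, "grip": 0}, {"x": -0.4, "y": 0.5, "z": 0.15, "ax": 0, "ay": 0, "az": 0.01, "grip": 0}]'

```text
time_s: 3.68
eef_pos: [0.4452, 0.1907, 0.1065]
eef_rot: [-0.684, 0.685, 0.178, -0.177]
wrist_force: [0.3, -0.4, 0.0]
opening: 1.003
```

```bash
python3 look.py e
```

```text
t 3.675 pos [0.4452 0.1907 0.1065] F [ 0.27 -0.42  0.05] op 1.003
[[0.8745, 0.0016, -0.4851], [0.4851, -0.0007, 0.8745], [0.001, -1.0, -0.0014]]
```

Positioned well and upright; close on the sleeve.

>>> apply_moves --increments '[{"x": -0.05, "y": 0, "z": 0, "ax": 0, "ay": 0, "az": 0, "grip": 0.3}, {"x": -0.05, "y": 0, "z": 0, "ax": 0, "ay": 0, "az": 0, "grip": 0.6}, {"x": -0.05, "y": 0, "z": 0, "ax": 0, "ay": 0, "az": 0, "grip": 1}, {"x": -0.05, "y": 0, "z": 0, "ax": 0, "ay": 0, "az": 0, "grip": 1}, {"x": -0.05, "y": 0, "z": 0, "ax": 0, "ay": 0, "az": 0, "grip": 1}, {"x": -0.05, "y": 0, "z": 0, "ax": 0, "ay": 0, "az": 0, "grip": 1}, {"x": -0.05, "y": 0, "z": 0, "ax": 0, "ay": 0, "az": 0, "grip": 1}]'

```text
time_s: 4.55
eef_pos: [0.4446, 0.1903, 0.1066]
eef_rot: [-0.684, 0.685, 0.177, -0.177]
wrist_force: [-2.3, -0.4, 5.1]
opening: 0.265
```

```bash
python3 look.py f wrist
```

```text
t 4.55 pos [0.4446 0.1903 0.1066] F [-2.35 -0.36  5.11] op 0.265
[[0.8744, 0.001, -0.4852], [0.4852, -0.001, 0.8744], [0.0004, -1.0, -0.0014]]
wrist c [0.41178203 0.25196503 0.22418744]
```

View pics/wrist_f.png

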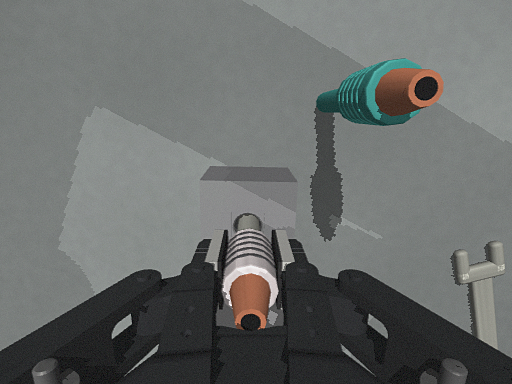

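>>> apply_moves --increments '[{"x": 0, "y": -2, "z": 0, "ax": 0, "ay": 0, "az": 0, "grip": 1}, {"x": 0, "y": -5, "z": 0, "ax": 0, "ay": 0, "az": 0, "grip": 1}, {"x": 0, "y": -9, "z": 0, "ax": 0, "ay": 0, "az": 0, "grip": 1}, {"x": 0, "y": -13, "z": 0, "ax": 0, "ay": 0, "az": 0, "grip": 1}, {"x": 0, "y": -14, "z": 0, "ax": 0, "ay": 0, "az": 0, "grip": 1}, {"x": 0, "y": -14, "z": 0, "ax": 0, "ay": 0, "az": 0, "grip": 1}, {"x": 0, "y": -14, "z": 0, "ax": 0, "ay": 0, "az": 0, "grip": 1}, {"x": 0, "y": -14, "z": 0, "ax": 0, "ay": 0, "az": 0, "grip": 1}]'

```text
time_s: 5.6
eef_pos: [0.4436, 0.1903, 0.2449]
eef_rot: [-0.684, 0.685, 0.176, -0.178]
wrist_force: [-0.2, -0.4, -1.8]
opening: 0.264
```

```bash
python3 look.py g wrist side
```

```text
t 5.6 pos [0.4436 0.1903 0.2449] F [-0.25 -0.43 -1.85] op 0.264
[[0.8744, -0.002, -0.4851], [0.4851, -0.0015, 0.8744], [-0.0025, -1.0, -0.0003]]
wrist c [0.41118398 0.25201322 0.36254404]
side c [0.22176015 0.40422947 0.81661774]
```

View pics/wrist_g.png

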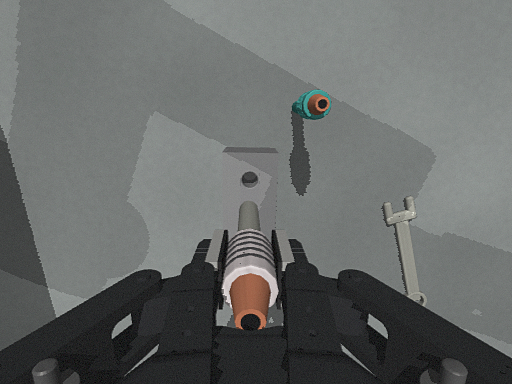

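View pics/side_g.png

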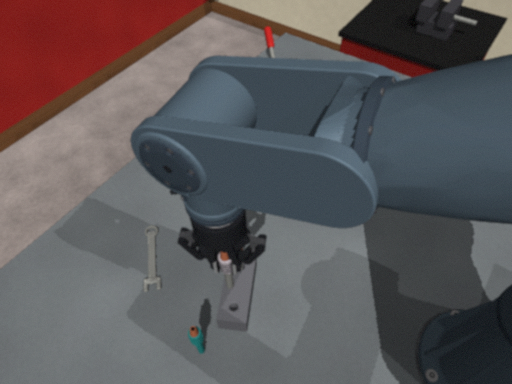

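>>> apply_moves --increments '[{"x": -0.8, "y": 0, "z": -2.7, "ax": 0, "ay": 0, "az": 0, "grip": 1}, {"x": -2.2, "y": 0, "z": -7.4, "ax": 0, "ay": 0, "az": 0, "grip": 1}, {"x": -3.9, "y": 0, "z": -13, "ax": 0, "ay": 0, "az": 0, "grip": 1}, {"x": -5.5, "y": 0, "z": -18.6, "ax": 0, "ay": 0, "az": 0, "grip": 1}, {"x": -7.2, "y": 0, "z": -24.2, "ax": 0, "ay": 0, "az": 0, "grip": 1}, {"x": -8.8, "y": 0, "z": -29.8, "ax": 0, "ay": 0, "az": 0, "grip": 1}, {"x": -10.2, "y": 0, "z": -34.5, "ax": 0, "ay": 0, "az": 0, "grip": 1}, {"x": -11.1, "y": 0, "z": -37.2, "ax": 0, "ay": 0, "az": 0, "grip": 1}, {"x": -11.1, "y": 0, "z": -37.2, "ax": 0, "ay": 0, "az": 0, "grip": 1}, {"x": -11.1, "y": 0, "z": -37.2, "ax": 0, "ay": 0, "az": 0, "grip": 1}, {"x": -11.1, "y": 0, "z": -37.2, "ax": 0, "ay": 0, "az": 0, "grip": 1}]'

```text
time_s: 7.08
eef_pos: [0.5272, -0.1876, 0.2458]
eef_rot: [-0.684, 0.685, 0.177, -0.178]
wrist_force: [-0.6, 0.3, -1.5]
opening: 0.265
```

```bash
python3 look.py h wrist; python3 - <<'E'
from h import *
for q in ['port_mouth','tube','tube_grip']: print(q,[(np.round(r['xy'],1).tolist(),round(r['p'],2)) for r in pinpoint('wrist',q)][:3])
E
```

```text
t 7.075 pos [ 0.5272 -0.1876  0.2458] F [-0.56  0.28 -1.47] op 0.265
[[0.8738, -0.0013, -0.4863], [0.4863, -0.0009, 0.8738], [-0.0016, -1.0, -0.0002]]
wrist c [ 0.49465176 -0.12597734  0.36345533]
port_mouth [([251.6, 189.7], 0.88), ([390.3, 247.5], 0.81)]
tube [([248.7, 206.4], 0.58)]
tube_grip [([440.0, 113.3], 0.68), ([246.8, 268.0], 0.64)]
```

View pics/wrist_h.png

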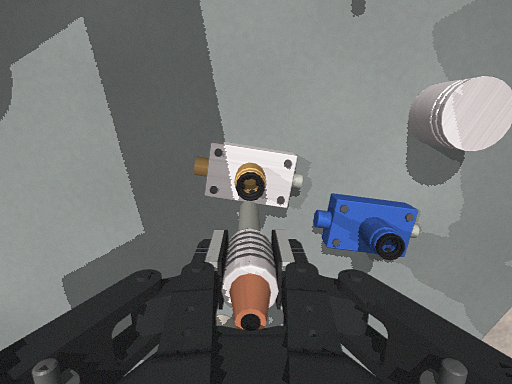

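```bash
python3 - <<'E'
from h import *
p=np.load('wrist_h.npz');im=p['im']
cv2.imwrite('pics/wh.png',cv2.resize(cv2.cvtColor(im[140:340,195:310],cv2.COLOR_RGB2BGR),None,fx=5,fy=2.95,interpolation=cv2.INTER_CUBIC))
T=np.array([.5272,-.1876,.2458])
for h in (-.0314,-.013,.027,.0966,.1638): print(h,proj(p,T+[0,0,-h]).round(1))
print(atz(p,(251.3,184.3),.082))
E
```

```text
-0.0314 [245.3 321.9]
-0.013 [245.9 290.9]
0.027 [246.9 247.6]
0.0966 [247.7 207.5]
0.1638 [248.2 186.5]
[ 0.52881053 -0.1841592   0.082     ]
```

View pics/wh.png

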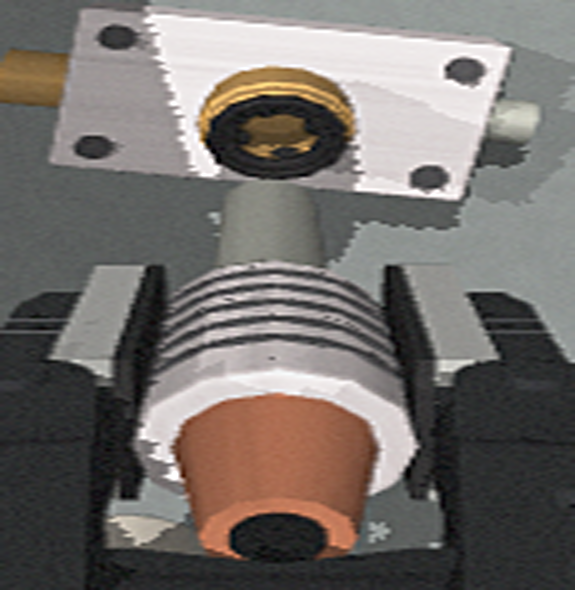

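```bash
python3 - <<'E'
from h import *
p=np.load('wrist_h.npz')
T=np.array([.5272,-.1876,.2458]);tx=np.array([.8738,.4863,0]);tz=np.array([-.4863,.8738,0])
for uv in [(250.5,186.4),(251.6,189.7),(251.3,184.3)]:
    X=atz(p,uv,.082);d=X-T;print(X.round(4),'tool x,z mm',1e3*d@tx,1e3*d@tz)
b=T+[0,0,-.0966]
print(proj(p,b),proj(p,b+.01*tx),proj(p,b+.01*tz),proj(p,b+.007*tz),proj(p,b+.005*tz))
im=p['im'];c=cv2.resize(cv2.cvtColor(im[160:215,215:285],cv2.COLOR_RGB2BGR),None,fx=10,fy=10,interpolation=cv2.INTER_CUBIC);cv2.imwrite('pics/wh2.png',c)
E
```

```text
[ 0.5292 -0.1864  0.082 ] tool x,z mm 2.2945116058035753 0.09158644998746746
[ 0.5318 -0.1888  0.082 ] tool x,z mm 3.3882123703430977 -3.2742699723640087
[ 0.5288 -0.1842  0.082 ] tool x,z mm 3.080540442938895 2.2233683900318706
[247.72195528 207.5496124 ] [260.76035721 207.55672831] [247.70415991 194.98991538] [247.7095432  198.78935475] [247.71311065 201.30721039]
```

View pics/wh2.png

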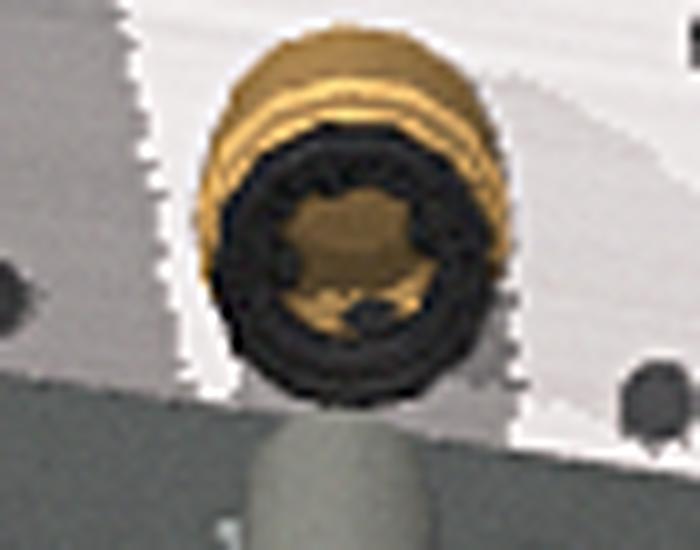

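>>> apply_moves --increments '[{"x": 0.07, "y": 1.5, "z": 0, "ax": 0, "ay": 0, "az": 0, "grip": 1}, {"x": 0.13, "y": 3.5, "z": 0, "ax": 0, "ay": 0, "az": 0, "grip": 1}, {"x": 0.13, "y": 5, "z": 0, "ax": 0, "ay": 0, "az": 0, "grip": 1}, {"x": 0.13, "y": 5, "z": 0, "ax": 0, "ay": 0, "az": 0, "grip": 1}, {"x": 0.13, "y": 5, "z": 0, "ax": 0, "ay": 0, "az": 0, "grip": 1}, {"x": 0.13, "y": 5, "z": 0, "ax": 0, "ay": 0, "az": 0, "grip": 1}]'

```text
time_s: 8.02
eef_pos: [0.529, -0.1878, 0.197]
eef_rot: [-0.684, 0.685, 0.178, -0.177]
wrist_force: [0.5, -0.3, -1.5]
opening: 0.27
```

```bash
python3 look.py i wrist side top; python3 - <<'E'
from h import *
p=np.load('wrist_i.npz');im=p['im']
c=cv2.resize(cv2.cvtColor(im[150:230,205:295],cv2.COLOR_RGB2BGR),None,fx=7,fy=7,interpolation=cv2.INTER_CUBIC);cv2.imwrite('pics/wi2.png',c)
T=ctrl.get_obs()['eef_pos']
b=T+[0,0,-.0966];tz=np.array([-.4863,.8738,0]);tx=np.array([.8738,.4863,0])
print('tip',proj(p,b),proj(p,b+.005*tz),'scale tx',proj(p,b+.01*tx))
print('port at axis',proj(p,[T[0],T[1],.082]),proj(p,np.array([T[0],T[1],.082])+.01*tz))
a=np.load('side_i.npz')['im'];c=cv2.resize(cv2.cvtColor(a[110:210,240:340],cv2.COLOR_RGB2BGR),None,fx=5,fy=5,interpolation=cv2.INTER_CUBIC);cv2.imwrite('pics/si2.png',c)
E
```

```text
t 8.025 pos [ 0.529  -0.1878  0.197 ] F [ 0.46 -0.3  -1.54] op 0.27
[[0.8739, 0.0007, -0.486], [0.486, -0.0023, 0.8739], [-0.0005, -1.0, -0.0023]]
wrist c [ 0.4962351  -0.12604285  0.314506  ]
side c [0.22176015 0.40422947 0.81661774]
top c [ 0.42947972 -0.08744247  1.19744553]
tip [247.55798927 206.90398805] [247.54635247 200.66449681] scale tx [260.59034116 206.9037461 ]
port at axis [247.69452292 200.10272203] [247.67434636 188.38783305]
```

View pics/wi2.png

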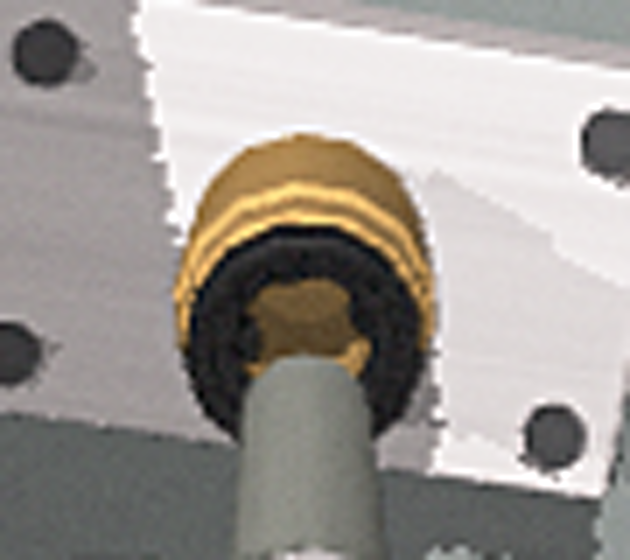

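View pics/side_i.png

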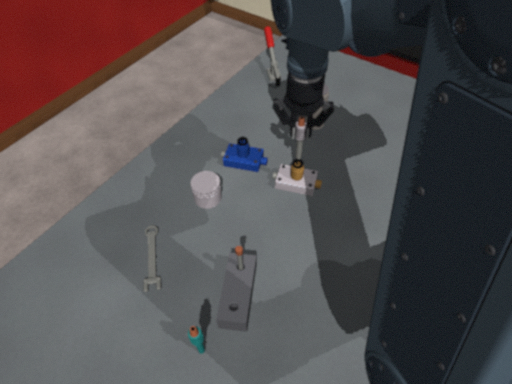

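>>> apply_moves --increments '[{"x": -0.03, "y": 0.6, "z": 0.05, "ax": 0, "ay": 0, "az": 0, "grip": 1}, {"x": -0.03, "y": 1.2, "z": 0.05, "ax": 0, "ay": 0, "az": 0, "grip": 1}, {"x": -0.03, "y": 1.8, "z": 0.05, "ax": 0, "ay": 0, "az": 0, "grip": 1}, {"x": -0.03, "y": 2.4, "z": 0.05, "ax": 0, "ay": 0, "az": 0, "grip": 1}, {"x": -0.03, "y": 2.4, "z": 0.05, "ax": 0, "ay": 0, "az": 0, "grip": 1}, {"x": -0.03, "y": 2.4, "z": 0.05, "ax": 0, "ay": 0, "az": 0, "grip": 1}]'

```text
time_s: 8.93
eef_pos: [0.5284, -0.1875, 0.1728]
eef_rot: [-0.684, 0.685, 0.177, -0.178]
wrist_force: [-0.3, -0.0, -0.8]
opening: 0.271
```

```bash
python3 look.py j wrist; python3 - <<'E'
from h import *
im=np.load('wrist_j.npz')['im']
c=cv2.resize(cv2.cvtColor(im[150:250,195:305],cv2.COLOR_RGB2BGR),None,fx=6,fy=6,interpolation=cv2.INTER_CUBIC);cv2.imwrite('pics/wj2.png',c)
E
```

```text
t 8.925 pos [ 0.5284 -0.1875  0.1728] F [-0.26 -0.05 -0.82] op 0.271
[[0.8739, 0.0003, -0.4861], [0.4861, -0.0021, 0.8739], [-0.0007, -1.0, -0.0019]]
wrist c [ 0.49564706 -0.12574228  0.29032717]
```

View pics/wj2.png

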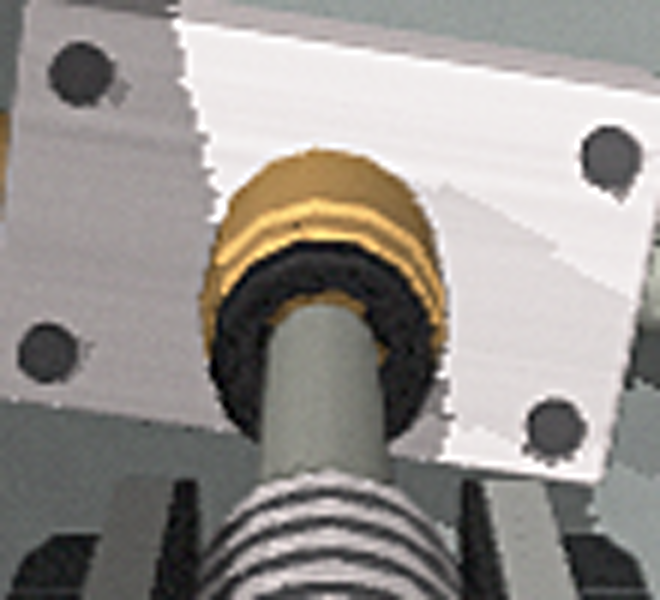

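>>> apply_moves --increments '[{"x": 0, "y": 0.15, "z": 0, "ax": 0, "ay": 0, "az": 0, "grip": 1}, {"x": 0, "y": 0.3, "z": 0, "ax": 0, "ay": 0, "az": 0, "grip": 1}, {"x": 0, "y": 0.45, "z": 0, "ax": 0, "ay": 0, "az": 0, "grip": 1}, {"x": 0, "y": 0.6, "z": 0, "ax": 0, "ay": 0, "az": 0, "grip": 1}]'

```text
time_s: 9.48
eef_pos: [0.5285, -0.1875, 0.1668]
eef_rot: [-0.684, 0.685, 0.178, -0.178]
wrist_force: [-0.1, -0.3, -1.9]
opening: 0.268
```

```bash
python3 look.py k
```

```text
t 9.475 pos [ 0.5285 -0.1875  0.1668] F [-0.15 -0.29 -1.88] op 0.268
[[0.8739, 0.0005, -0.4861], [0.4861, -0.0022, 0.8739], [-0.0006, -1.0, -0.0021]]
```

>>> apply_moves --increments '[{"x": 0, "y": 0.1, "z": 0, "ax": 0, "ay": 0, "az": 0, "grip": 1}, {"x": 0, "y": 0.2, "z": 0, "ax": 0, "ay": 0, "az": 0, "grip": 1}, {"x": 0, "y": 0.3, "z": 0, "ax": 0, "ay": 0, "az": 0, "grip": 1}]'

```text
time_s: 9.85
eef_pos: [0.5289, -0.1879, 0.1651]
eef_rot: [-0.683, 0.686, 0.178, -0.177]
wrist_force: [-3.3, 1.6, 9.4]
opening: 0.267
```

>>> apply_moves --increments '[{"x": 0, "y": 0.15, "z": 0, "ax": 0, "ay": 0, "az": 0, "grip": 1}, {"x": 0, "y": 0.25, "z": 0, "ax": 0, "ay": 0, "az": 0, "grip": 1}, {"x": 0, "y": 0.25, "z": 0, "ax": 0, "ay": 0, "az": 0, "grip": 1}]'

```text
time_s: 10.22
eef_pos: [0.5291, -0.188, 0.1635]
eef_rot: [-0.683, 0.686, 0.178, -0.177]
wrist_force: [-1.9, 0.4, 5.0]
opening: 0.265
```

>>> apply_moves --increments '[{"x": 0, "y": 0.15, "z": 0, "ax": 0, "ay": 0, "az": 0, "grip": 1}, {"x": 0, "y": 0.3, "z": 0, "ax": 0, "ay": 0, "az": 0, "grip": 1}, {"x": 0, "y": 0.3, "z": 0, "ax": 0, "ay": 0, "az": 0, "grip": 1}]'

```text
time_s: 10.6
eef_pos: [0.5293, -0.1882, 0.1614]
eef_rot: [-0.683, 0.686, 0.178, -0.177]
wrist_force: [-1.0, 0.7, 4.2]
opening: 0.266
```

```bash
python3 look.py l
```

```text
t 10.6 pos [ 0.5293 -0.1882  0.1614] F [-0.98  0.72  4.2 ] op 0.266
[[0.8738, 0.0025, -0.4863], [0.4863, -0.0041, 0.8738], [0.0002, -1.0, -0.0048]]
```

>>> apply_moves --increments '[{"x": 0, "y": 0.15, "z": 0.03, "ax": 0.004, "ay": 0, "az": 0, "grip": 1}, {"x": 0, "y": 0.3, "z": 0.06, "ax": 0.004, "ay": 0, "az": 0, "grip": 1}, {"x": 0, "y": 0.4, "z": 0.06, "ax": 0.004, "ay": 0, "az": 0, "grip": 1}]'

```text
time_s: 10.98
eef_pos: [0.5293, -0.1881, 0.1585]
eef_rot: [-0.684, 0.685, 0.178, -0.177]
wrist_force: [-2.3, 0.4, 7.8]
opening: 0.263
```

```bash
python3 look.py l
```

```text
t 10.975 pos [ 0.5293 -0.1881  0.1585] F [-2.31  0.36  7.84] op 0.263
[[0.8737, 0.0014, -0.4864], [0.4864, -0.0016, 0.8737], [0.0004, -1.0, -0.0021]]
```

>>> apply_moves --increments '[{"x": 0, "y": 0.15, "z": 0.03, "ax": 0, "ay": 0, "az": 0, "grip": 1}, {"x": 0, "y": 0.25, "z": 0.03, "ax": 0, "ay": 0, "az": 0, "grip": 1}, {"x": 0, "y": 0.35, "z": 0.03, "ax": 0, "ay": 0, "az": 0, "grip": 1}]'

```text
time_s: 11.35
eef_pos: [0.5293, -0.1882, 0.156]
eef_rot: [-0.683, 0.685, 0.178, -0.177]
wrist_force: [-3.1, 1.2, 7.7]
opening: 0.265
```

>>> apply_moves --increments '[{"x": 0, "y": 0.15, "z": 0.03, "ax": 0, "ay": 0, "az": 0, "grip": 1}, {"x": 0, "y": 0.25, "z": 0.03, "ax": 0, "ay": 0, "az": 0, "grip": 1}, {"x": 0, "y": 0.35, "z": 0.03, "ax": 0, "ay": 0, "az": 0, "grip": 1}]'

```text
time_s: 11.72
eef_pos: [0.5293, -0.1882, 0.1535]
eef_rot: [-0.683, 0.686, 0.178, -0.177]
wrist_force: [-2.0, 0.8, 7.4]
opening: 0.263
```

>>> apply_moves --increments '[{"x": -0.02, "y": 0.15, "z": 0.05, "ax": 0.003, "ay": 0, "az": 0, "grip": 1}, {"x": -0.02, "y": 0.25, "z": 0.05, "ax": 0.003, "ay": 0, "az": 0, "grip": 1}, {"x": -0.02, "y": 0.35, "z": 0.05, "ax": 0.003, "ay": 0, "az": 0, "grip": 1}]'

```text
time_s: 12.1
eef_pos: [0.5292, -0.1882, 0.1511]
eef_rot: [-0.684, 0.685, 0.178, -0.177]
wrist_force: [-3.4, 1.1, 8.3]
opening: 0.269
```

```bash
python3 look.py l
```

```text
t 12.1 pos [ 0.5292 -0.1882  0.1511] F [-3.36  1.11  8.31] op 0.269
[[0.8736, 0.0011, -0.4867], [0.4867, -0.0012, 0.8736], [0.0004, -1.0, -0.0016]]
```

>>> apply_moves --increments '[{"x": -0.02, "y": 0.15, "z": 0.04, "ax": 0.001, "ay": 0, "az": 0, "grip": 1}, {"x": -0.02, "y": 0.25, "z": 0.04, "ax": 0.001, "ay": 0, "az": 0, "grip": 1}, {"x": -0.02, "y": 0.35, "z": 0.04, "ax": 0.001, "ay": 0, "az": 0, "grip": 1}]'

```text
time_s: 12.48
eef_pos: [0.5291, -0.1883, 0.1486]
eef_rot: [-0.684, 0.685, 0.178, -0.177]
wrist_force: [-3.1, 0.3, 7.7]
opening: 0.263
```

>>> apply_moves --increments '[{"x": -0.02, "y": 0.15, "z": 0.04, "ax": 0.001, "ay": 0, "az": 0, "grip": 1}, {"x": -0.02, "y": 0.25, "z": 0.04, "ax": 0.001, "ay": 0, "az": 0, "grip": 1}, {"x": -0.02, "y": 0.35, "z": 0.04, "ax": 0.001, "ay": 0, "az": 0, "grip": 1}]'

```text
time_s: 12.85
eef_pos: [0.5291, -0.1883, 0.1462]
eef_rot: [-0.684, 0.685, 0.178, -0.177]
wrist_force: [-2.0, 1.2, 8.2]
opening: 0.268
```

>>> apply_moves --increments '[{"x": -0.02, "y": 0.15, "z": 0.04, "ax": 0.001, "ay": 0, "az": 0, "grip": 1}, {"x": -0.02, "y": 0.25, "z": 0.04, "ax": 0.001, "ay": 0, "az": 0, "grip": 1}, {"x": -0.02, "y": 0.35, "z": 0.04, "ax": 0.001, "ay": 0, "az": 0, "grip": 1}]'

```text
time_s: 13.22
eef_pos: [0.529, -0.1884, 0.1437]
eef_rot: [-0.684, 0.685, 0.178, -0.177]
wrist_force: [-2.5, 0.3, 8.0]
opening: 0.263
```

```bash
python3 look.py l wrist
```

```text
t 13.225 pos [ 0.529  -0.1884  0.1437] F [-2.49  0.26  8.03] op 0.263
[[0.8735, 0.0017, -0.4869], [0.4869, -0.0007, 0.8735], [0.0011, -1.0, -0.0014]]
wrist c [ 0.49604401 -0.12684588  0.26124011]
```

View pics/wrist_l.png

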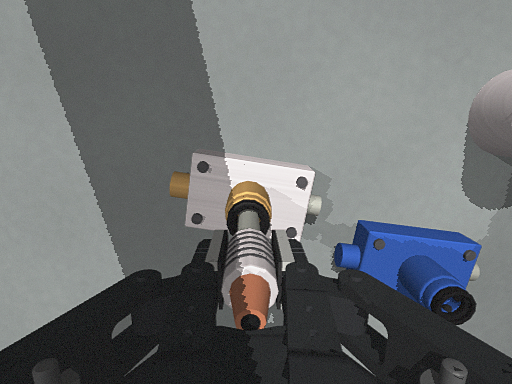

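>>> apply_moves --increments '[{"x": -0.02, "y": 0.15, "z": 0.04, "ax": 0.001, "ay": 0, "az": 0, "grip": 1}, {"x": -0.02, "y": 0.25, "z": 0.04, "ax": 0.001, "ay": 0, "az": 0, "grip": 1}, {"x": -0.02, "y": 0.35, "z": 0.04, "ax": 0.001, "ay": 0, "az": 0, "grip": 1}]'

```text
time_s: 13.65
eef_pos: [0.5289, -0.1884, 0.141]
eef_rot: [-0.684, 0.685, 0.178, -0.177]
wrist_force: [-3.5, 0.8, 7.6]
opening: 0.264
```

>>> apply_moves --increments '[{"x": -0.02, "y": 0.15, "z": 0.04, "ax": 0.001, "ay": 0, "az": 0, "grip": 1}, {"x": -0.02, "y": 0.25, "z": 0.04, "ax": 0.001, "ay": 0, "az": 0, "grip": 1}, {"x": -0.02, "y": 0.35, "z": 0.04, "ax": 0.001, "ay": 0, "az": 0, "grip": 1}]'

```text
time_s: 14.02
eef_pos: [0.529, -0.1885, 0.1387]
eef_rot: [-0.684, 0.685, 0.179, -0.177]
wrist_force: [-4.4, 1.4, 13.2]
opening: 0.268
```

>>> apply_moves --increments '[{"x": -0.02, "y": 0.12, "z": 0.04, "ax": 0.001, "ay": 0, "az": 0, "grip": 1}, {"x": -0.02, "y": 0.2, "z": 0.04, "ax": 0.001, "ay": 0, "az": 0, "grip": 1}, {"x": -0.02, "y": 0.2, "z": 0.04, "ax": 0.001, "ay": 0, "az": 0, "grip": 1}]'

```text
time_s: 14.4
eef_pos: [0.5291, -0.1887, 0.1387]
eef_rot: [-0.684, 0.685, 0.179, -0.177]
wrist_force: [-5.2, 1.6, 13.8]
opening: 0.268
```

>>> apply_moves --increments '[{"x": -0.02, "y": 0.15, "z": 0.04, "ax": 0.002, "ay": 0, "az": 0, "grip": 1}, {"x": -0.02, "y": 0.3, "z": 0.04, "ax": 0.002, "ay": 0, "az": 0, "grip": 1}, {"x": -0.02, "y": 0.32, "z": 0.04, "ax": 0.002, "ay": 0, "az": 0, "grip": 1}]'

```text
time_s: 14.78
eef_pos: [0.5294, -0.189, 0.1386]
eef_rot: [-0.684, 0.685, 0.179, -0.177]
wrist_force: [-7.8, 3.7, 21.9]
opening: 0.26
```

```bash
python3 look.py m wrist
```

```text
t 14.775 pos [ 0.5294 -0.189   0.1386] F [-7.81  3.72 21.91] op 0.26
[[0.8731, 0.003, -0.4876], [0.4876, -0.0003, 0.8731], [0.0024, -1.0, -0.0017]]
wrist c [ 0.49626316 -0.12753276  0.25614419]
```

View pics/wrist_m.png

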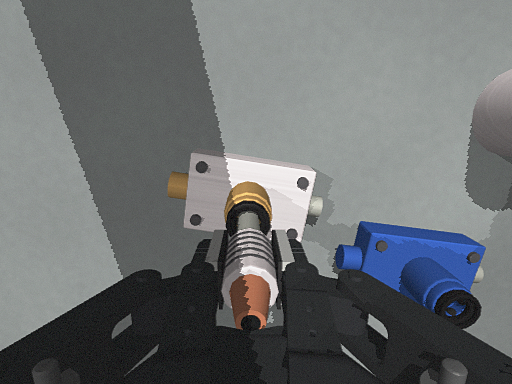

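>>> apply_moves --increments '[{"x": -0.02, "y": 0.1, "z": 0.03, "ax": 0, "ay": 0, "az": 0, "grip": 1}, {"x": -0.02, "y": 0.1, "z": 0.03, "ax": 0, "ay": 0, "az": 0, "grip": 0.6}, {"x": -0.02, "y": 0.1, "z": 0.03, "ax": 0, "ay": 0, "az": 0, "grip": 0.2}, {"x": -0.02, "y": 0.1, "z": 0.03, "ax": 0, "ay": 0, "az": 0, "grip": 0}, {"x": -0.02, "y": 0.1, "z": 0.03, "ax": 0, "ay": 0, "az": 0, "grip": 0}, {"x": -0.02, "y": 0.1, "z": 0.03, "ax": 0, "ay": 0, "az": 0, "grip": 0}]'

```text
time_s: 15.58
eef_pos: [0.5291, -0.1888, 0.1375]
eef_rot: [-0.684, 0.685, 0.179, -0.177]
wrist_force: [-0.2, -0.2, 0.1]
opening: 0.999
```

```bash
python3 look.py n wrist
```

```text
t 15.575 pos [ 0.5291 -0.1888  0.1375] F [-0.16 -0.2   0.14] op 0.999
[[0.8731, 0.0029, -0.4876], [0.4876, -0.0003, 0.8731], [0.0024, -1.0, -0.0016]]
wrist c [ 0.49593917 -0.12737145  0.25504012]
```

View pics/wrist_n.png

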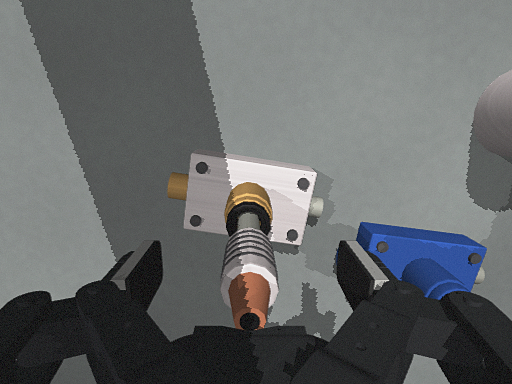

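```bash
python3 - <<'E'
from h import *
o=[]
for k in 'lmn':
    p=np.load(f'wrist_{k}.npz');im=p['im']
    o.append(cv2.resize(cv2.cvtColor(im[190:335,205:295],cv2.COLOR_RGB2BGR),None,fx=2.9,fy=4,interpolation=cv2.INTER_CUBIC))
cv2.imwrite('pics/lmn.png',np.hstack(o)[:, :800])
E
```

```text
(no output)
```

View pics/lmn.png

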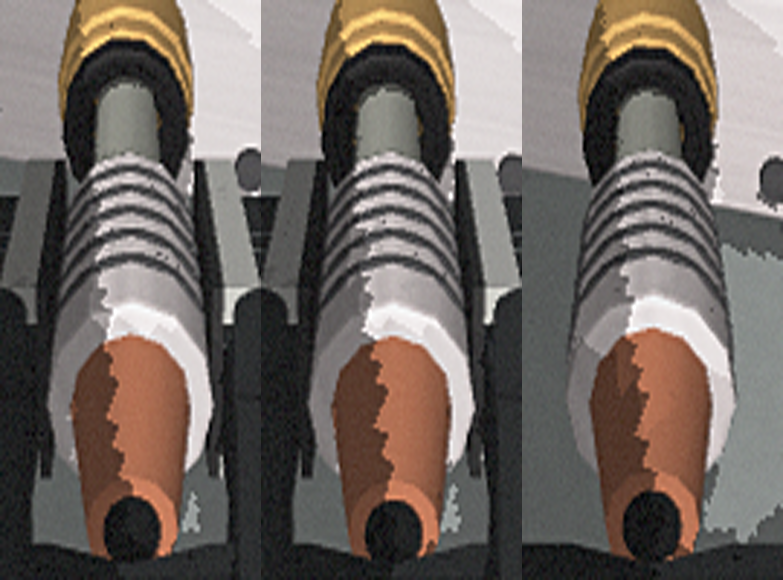

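>>> apply_moves --increments '[{"x": 0, "y": -2, "z": 0, "ax": 0, "ay": 0, "az": 0, "grip": 0}, {"x": 0, "y": -5, "z": 0, "ax": 0, "ay": 0, "az": 0, "grip": 0}, {"x": 0, "y": -8, "z": 0, "ax": 0, "ay": 0, "az": 0, "grip": 0}, {"x": 0, "y": -8, "z": 0, "ax": 0, "ay": 0, "az": 0, "grip": 0}, {"x": 0, "y": -8, "z": 0, "ax": 0, "ay": 0, "az": 0, "grip": 0}, {"x": 0, "y": -8, "z": 0, "ax": 0, "ay": 0, "az": 0, "grip": 0}]'

```text
time_s: 16.38
eef_pos: [0.5281, -0.1884, 0.216]
eef_rot: [0.685, -0.684, -0.178, 0.178]
wrist_force: [0.8, -0.1, 0.3]
opening: 1.003
```

```bash
python3 look.py o wrist;  python3 - <<'E'
from h import *
im=np.load('wrist_o.npz')['im']
cv2.imwrite('pics/wo2.png',cv2.resize(cv2.cvtColor(im[150:270,190:310],cv2.COLOR_RGB2BGR),None,fx=5,fy=5,interpolation=cv2.INTER_CUBIC))
E
```

```text
t 16.375 pos [ 0.5281 -0.1884  0.216 ] F [ 0.82 -0.1   0.25] op 1.003
[[0.8731, 0.0007, -0.4875], [0.4875, 0.0011, 0.8731], [0.0012, -1.0, 0.0006]]
wrist c [ 0.49522377 -0.1270709   0.33367192]
```

View pics/wo2.png

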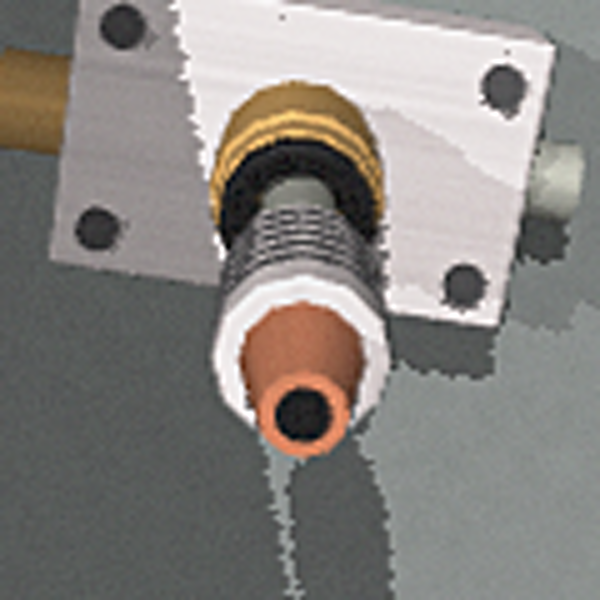

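```bash
python3 - <<'E'
from h import *
n=np.load('wrist_n.npz');o=np.load('wrist_o.npz')
un,uo=(249.8,321.3),(250.4,232.8)
X=tri([ray(n,un),ray(o,uo)]);print(X,np.array(un)-proj(n,X),np.array(uo)-proj(o,X))
# sleeve top ring
print('sleeve top',atz(o,(190+300/5,150+355/5),X[2]-.018),'mouth exp',proj(o,[.5288,-.188,.082]))
print('nozzle at z',[atz(c,u,.1695) for c,u in((n,un),(o,uo))])
E
```

```text
[ 0.52946052 -0.18662477  0.17074071] [7.73398784e-03 3.16232004e-05] [-4.38773234e-03 -1.61009867e-05]
sleeve top [ 0.52894257 -0.18606513  0.15274071] mouth exp [248.52147033 194.64769227]
nozzle at z [array([ 0.52995622, -0.18749558,  0.1695    ]), array([ 0.52971892, -0.18707955,  0.1695    ])]
```

>>> apply_moves --increments '[{"x": 0.15, "y": 0, "z": 0.05, "ax": 0, "ay": 0, "az": 0, "grip": 1}, {"x": 0.15, "y": 0, "z": 0.05, "ax": 0, "ay": 0, "az": 0, "grip": 1}, {"x": 0.15, "y": 0, "z": 0.05, "ax": 0, "ay": 0, "az": 0, "grip": 1}, {"x": 0.15, "y": 0, "z": 0.05, "ax": 0, "ay": 0, "az": 0, "grip": 1}, {"x": 0.15, "y": 0, "z": 0.05, "ax": 0, "ay": 0, "az": 0, "grip": 1}, {"x": 0.15, "y": 0.5, "z": 0.05, "ax": 0, "ay": 0, "az": 0, "grip": 1}, {"x": 0.15, "y": 1.0, "z": 0.05, "ax": 0, "ay": 0, "az": 0, "grip": 1}, {"x": 0.15, "y": 1.5, "z": 0.05, "ax": 0, "ay": 0, "az": 0, "grip": 1}, {"x": 0.15, "y": 1.5, "z": 0.05, "ax": 0, "ay": 0, "az": 0, "grip": 1}]'

```text
time_s: 17.55
eef_pos: [0.5289, -0.187, 0.2003]
eef_rot: [0.685, -0.684, -0.178, 0.178]
wrist_force: [-0.8, 0.3, 0.3]
opening: 0.001
```

```bash
python3 look.py p wrist
```

```text
t 17.55 pos [ 0.5289 -0.187   0.2003] F [-0.82  0.33  0.31] op 0.001
[[0.8731, -0.0003, -0.4875], [0.4875, 0.0017, 0.8731], [0.0006, -1.0, 0.0017]]
wrist c [ 0.49613622 -0.12579834  0.31808854]
```

View pics/wrist_p.png

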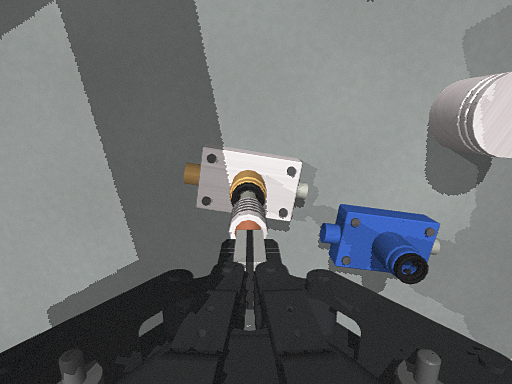

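Fingers are shut right over the nozzle top. I'll press down gently to confirm that it's bottomed.

>>> apply_moves --increments '[{"x": 0.03, "y": 0.2, "z": 0, "ax": 0, "ay": 0, "az": 0, "grip": 1}, {"x": 0.03, "y": 0.4, "z": 0, "ax": 0, "ay": 0, "az": 0, "grip": 1}, {"x": 0.03, "y": 0.6, "z": 0, "ax": 0, "ay": 0, "az": 0, "grip": 1}, {"x": 0.03, "y": 0.6, "z": 0, "ax": 0, "ay": 0, "az": 0, "grip": 1}]'

```text
time_s: 18.1
eef_pos: [0.5297, -0.1872, 0.1952]
eef_rot: [0.684, -0.684, -0.179, 0.178]
wrist_force: [-0.8, -1.0, 2.7]
opening: 0.001
```

Contact at about .195. I'll add a little more push.

>>> apply_moves --increments '[{"x": 0, "y": 0.1, "z": 0, "ax": 0, "ay": 0, "az": 0, "grip": 1}, {"x": 0, "y": 0.2, "z": 0, "ax": 0, "ay": 0, "az": 0, "grip": 1}, {"x": 0, "y": 0.2, "z": 0, "ax": 0, "ay": 0, "az": 0, "grip": 1}]'

```text
time_s: 18.48
eef_pos: [0.5307, -0.1878, 0.1951]
eef_rot: [-0.684, 0.685, 0.179, -0.177]
wrist_force: [-0.6, -0.4, 10.4]
opening: -0.004
```

```bash
python3 look.py q
```

```text
t 18.475 pos [ 0.5307 -0.1878  0.1951] F [-0.63 -0.38 10.4 ] op -0.004
[[0.8731, 0.0038, -0.4876], [0.4876, -0.0009, 0.8731], [0.0028, -1.0, -0.0027]]
```

>>> apply_moves --increments '[{"x": -0.08, "y": 0.15, "z": 0.05, "ax": 0.002, "ay": 0, "az": 0.003, "grip": 1}, {"x": -0.08, "y": 0.27, "z": 0.05, "ax": 0.002, "ay": 0, "az": 0.003, "grip": 1}, {"x": -0.08, "y": 0.27, "z": 0.05, "ax": 0.002, "ay": 0, "az": 0.003, "grip": 1}]'

```text
time_s: 18.85
eef_pos: [0.5313, -0.1886, 0.195]
eef_rot: [-0.683, 0.686, 0.179, -0.177]
wrist_force: [-0.5, 1.3, 12.0]
opening: 0.003
```

>>> apply_moves --increments '[{"x": 0, "y": -1, "z": 0, "ax": 0, "ay": 0, "az": 0, "grip": 1}, {"x": 0, "y": -4, "z": 0, "ax": 0, "ay": 0, "az": 0, "grip": 1}, {"x": 0, "y": -8, "z": 2, "ax": 0, "ay": 0, "az": 0, "grip": 1}, {"x": 0, "y": -8, "z": 6, "ax": 0, "ay": 0, "az": 0, "grip": 1}, {"x": 0, "y": -8, "z": 6, "ax": 0, "ay": 0, "az": 0, "grip": 1}, {"x": 0, "y": -8, "z": 6, "ax": 0, "ay": 0, "az": 0, "grip": 1}, {"x": 0, "y": -8, "z": 6, "ax": 0, "ay": 0, "az": 0, "grip": 1}]'

```text
time_s: 19.73
eef_pos: [0.5018, -0.1366, 0.2743]
eef_rot: [-0.683, 0.686, 0.179, -0.177]
wrist_force: [-0.1, -0.3, 0.9]
opening: 0.001
```

```bash
python3 look.py r wrist side top; python3 - <<'E'
from h import *
ims=[]
im=np.load('wrist_r.npz')['im']
save(np.hstack([cv2.resize(im,(400,300)),cv2.resize(np.load('side_r.npz')['im'],(400,300))]),'fin.png')
E
```

```text
t 19.725 pos [ 0.5018 -0.1366  0.2743] F [-0.05 -0.27  0.89] op 0.001
[[0.8734, 0.0036, -0.4871], [0.4871, -0.0029, 0.8734], [0.0017, -1.0, -0.0043]]
wrist c [ 0.46856133 -0.0747868   0.39169186]
side c [0.22176015 0.40422947 0.81661774]
top c [ 0.42947972 -0.08744247  1.19744553]
```

View pics/fin.png

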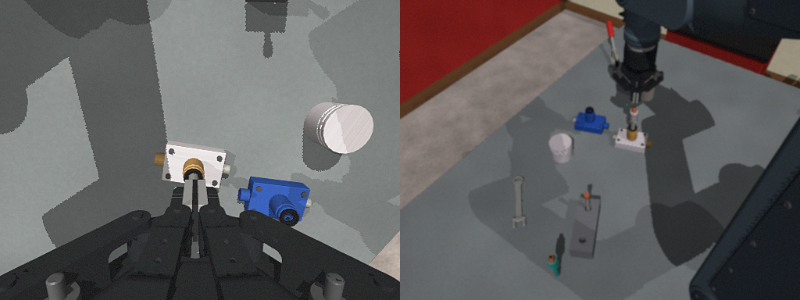

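View pics/wrist_r.png

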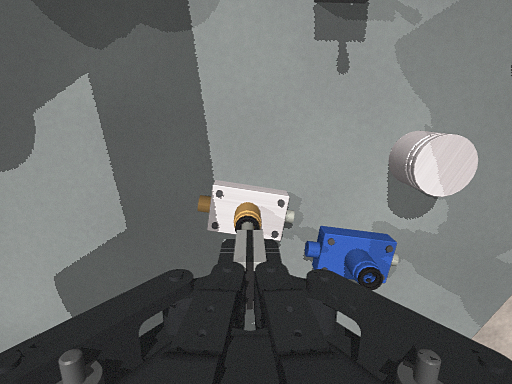

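```bash
python3 - <<'E'
from h import *
s=np.load('side_r.npz');t=np.load('top_r.npz')
a=cv2.resize(s['im'][90:210,240:340],None,fx=4,fy=4,interpolation=cv2.INTER_CUBIC);b=cv2.resize(t['im'][150:270,250:350],None,fx=4,fy=4,interpolation=cv2.INTER_CUBIC)
save(np.hstack([a,b]),'fin2.png')
for z in(.17,.152,.112,.082):print(z,proj(s,[.529,-.1875,z]).round(1),((proj(s,[.529,-.1875,z])-[240,90])*4).round(0))
E
```

```text
0.17 [299.7 136.4] [239. 186.]
0.152 [299.1 141.9] [237. 208.]
0.112 [298.  153.6] [232. 254.]
0.082 [297.1 161.9] [229. 287.]
```

View pics/fin2.png

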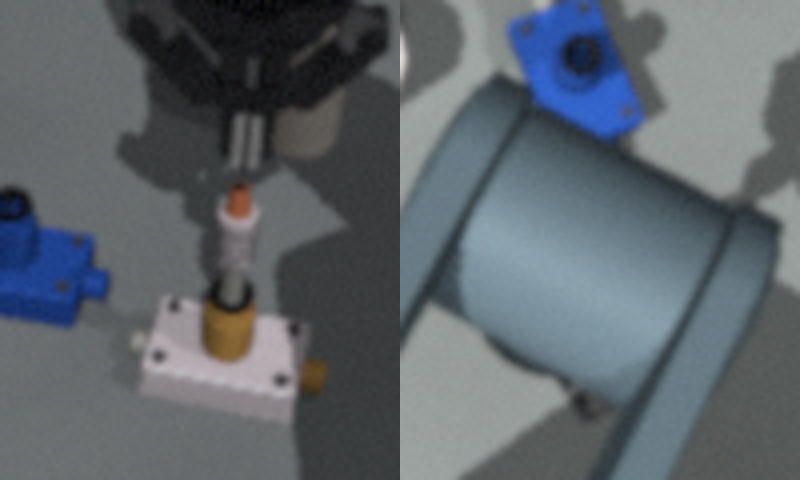

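```bash
python3 -c "
from bench import ticket
print(ticket.hand_in())"
```

```text
the job is handed in; nothing more can be done
None
```

The sleeved tube is in the aluminium manifold's port, standing on the hard bottom and released, and I've handed the job in at about 20 s of the 42 s allowed.

**What I did:** I gripped the tube by its sleeve, lifted it straight out of the rack and lined it up over the port with the wrist camera. I then pushed it down in small steps. The seal showed at about 12–14 mm below the mouth with about 11 N. After that it slid with about 9 N of drag until it stopped dead at about 40 mm.

**Is it fully home?**
- **Gripped push:** about 23 N moved it no more than 0.1 mm.
- **Press from above:** after letting go, I pressed the nozzle top with the closed fingers. About 12 N moved it only 0.2 mm.
- **Top height:** by touch the top is at 0.170 m, which matches the depth I felt. The camera estimate was 0.171 m, so the two agree within about 1 mm.

**Forces:** the highest wrist reading was about 23 N down, with about 9 N sideways while pushing on the bottom. These are readings at the end of each move, so a brief peak in between would not show.

**Last look:** the side camera shows the tube upright in line with the port, with the gripper about 80 mm clear. The thin tube, piston, wrench and both look-alikes appear to be where they were. I did not check the spray can separately, but the arm never went near it.

**What disagreed or failed:**
- The top camera placed the tube about 10 mm off from the wrist and side cameras, so I used the wrist camera.
- At the end the arm blocked the top camera's view of the port, so that check gave nothing.
- My first move call was refused because I had left out some fields. Nothing moved, and I sent it again.

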